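# Size an untagged dilator in the gauge plate

## Task

The steel dilator standing alone in the single-well holder has lost its size tag. Try it in the gauge plate, starting at the largest hole and going down one hole at a time, putting its tip right through each hole that takes it, until a hole refuses it under a light, steady press (never force it). Then leave it standing upright in the smallest hole that took it, pushed home with its collar flat on the plate, and leave everything else where it is.

Things in the scene. Friction and masses are not known exactly. Their poses are not given: they have to be found in the camera images.
- gauge: steel gauge plate fixed to the bench: 56 mm (x) by 160 mm (y), 10 mm thick, on a leg at each end (feet 90 by 24 mm), flat top face 90 mm above the bench, open below; four vertical through holes in a row along y, 32 mm apart, at y = +48 (largest), +16, -16, -48 mm (smallest). Origin on the bench under the plate's centre
- hole1 (a point): centre of the mouth (on the top face) of the largest hole of the gauge plate, 20 mm across. A 19 mm shank fits this one but not the next
- hole2 (a point): centre of the mouth (on the top face) of the second hole of the gauge plate, 17 mm across. It takes a 16 mm shank with 1 mm to spare
- hole3 (a point): centre of the mouth (on the top face) of the third hole of the gauge plate, 14 mm across. It takes a 13 mm shank with 1 mm to spare
- hole4 (a point): centre of the mouth (on the top face) of the smallest hole of the gauge plate, 11 mm across; it takes none of the three dilators
- single_holder: white plastic block 64 by 64 mm and 66 mm tall, fixed to the bench, with one upright well 21 mm across and 63 mm deep in its middle; the dilator to be sized hangs in it by its collar, which rests on the block's top. Origin at the centre of the underside
- double_holder: white plastic block 64 mm (x) by 130 mm (y) and 66 mm tall, fixed to the bench, with two such wells at y = +33 and -33 mm that hold the other two dilators, which stay there. Origin at the centre of the underside
- dilator_a: steel dilator, 0.12 kg, one of three that differ only in the shank: 19, 16 or 13 mm across, which is which not known; any of them may be the one in the single holder. Origin at the centre of its tip, z up its axis. From the tip up: round shank 0-60 mm (1 mm tip chamfer), collar 30 mm across 60-66 mm, handle 14 mm across 66-110 mm
- dilator_b: steel dilator, 0.12 kg, one of three that differ only in the shank: 19, 16 or 13 mm across, which is which not known; any of them may be the one in the single holder. Origin at the centre of its tip, z up its axis. From the tip up: round shank 0-60 mm (1 mm tip chamfer), collar 30 mm across 60-66 mm, handle 14 mm across 66-110 mm
- dilator_c: steel dilator, 0.12 kg, one of three that differ only in the shank: 19, 16 or 13 mm across, which is which not known; any of them may be the one in the single holder. Origin at the centre of its tip, z up its axis. From the tip up: round shank 0-60 mm (1 mm tip chamfer), collar 30 mm across 60-66 mm, handle 14 mm across 66-110 mm
- specimen_jar: bystander: a lidded specimen jar 52 mm across and 65 mm tall, loose, not to be disturbed; origin at the centre of its underside
- tube_rack: bystander: a grey block 60 by 120 by 50 mm with three capped sample tubes standing to 92 mm, loose, not to be disturbed; origin at the centre of its underside

How it is judged:
By the outcome, as a careful person would: the job done as asked, in the order asked, and still so for the second after the job is handed in, with the robot touching nothing.
It also fails if it takes over 61 s, if anything falls off the work surface, if the arm or the gripper's body presses on something with over 40 N, if the wrist force passes 120 N, or if a joint passes its speed limit or range.

## Robot

A 6-joint arm with a two-finger parallel gripper is mounted at the origin on the work surface. World frame = base frame: x ahead of the robot, y to its left, z up, the work surface at z = 0. Lengths are in m, angles in rad, forces in N, time in s.
With the tool pointing down it reaches from about 0.25 to 0.775 m from the base axis. Payload 4 kg.
Tool frame: the origin (TCP) lies midway between the tips of the shut fingers; the grasp point (between the pads) lies 19 mm behind it; z points along the fingers, y is the line along which they close (so a half turn about z gives the same grasp; the last joint's range is limited). The gripper opens to 94 mm and grips with 3 to 60 N. Pads are 16 mm wide; open, the fingers measure 119 mm over their backs; the gripper's body (75 mm by 177 mm) begins 78 mm behind the grasp point.
Start: joints at [-1.218, 0.087, 1.371, -0, 1.684, -0.103], TCP at [0.242, -0.494, 0.206] pointing down, gripper open.
Joint ranges: [-3.1, 3.1], [-0.76, 2.03], [0.27, 2.55], [-1.08, 4.22], [0.17, 2.65], [-2.57, 2.57]. Speed limits (rad/s): [2.79, 2.79, 3.14, 3.14, 3.14, 3.14].

## Interface

Orientations are given as [roll, pitch, yaw] about the fixed x, y, z axes, in that order (R = Rz(yaw) Ry(pitch) Rx(roll)).
In Python, from bench import monitor, vision, close_job gives the robot as it stands.
- The arm moves only by the shell command python3 -m pendant 'ROWS' [FORCE]. ROWS is JSON, a list of rows, each an object of numbers: "ax", "ay", "az": the turn, a rotation vector about the tool's x, y, z in rad; "x", "y", "z": the shift along the tool's x, y, z in cm; "jaw": the finger opening in cm, from 0 to 9.4. A call has exactly 5 rows; each row shifts and turns the commanded pose from where the row before left it, along the tool's axes as they then stand; what a row does not reach is not made up. A row lasts 1/10 s, in which the tool goes at most 50 mm and 8.59 degrees, less where a joint would pass 70% of its speed; a pose out of reach is approached as far as the arm can. A call is refused whole if a number of a shift passes 5 or a number of a turn 0.15, either way. A call with a gripper value outside its range is refused whole. The fingers move at their own pace and stop on an object; FORCE is the grip in N (left out, the last holds). Time passes only in rows, so rows that do not move let the fingers close, or fill a call up. It gives the time, the measured TCP pose, the force, the opening and the grip force at its end, in the units of the state.
- monitor.observe(): the state, without advancing time (a new reading comes with each control period).
- vision.grab_frame(name): name is "scene" or "side" or "wrist"; returns the picture (480x640x3 uint8, blue, green, red); there is no depth.
- vision.camera_info(name): a dict with "fx", "fy", "cx", "cy" (pixels), "k1" (the pictures are not rectified: a ray, as slopes to the right and down, at radius r is drawn at 1 + k1 r^2 times it, then the intrinsics apply), "R" (3x3) and "t" (3): a world point X has camera coordinates R X + t. Camera axes: x right, y down, z forward; pixel columns grow to the right and rows downward; lengths in m; the calibration is good to about 2 mm. A picture is of the moment at which its call begins: read the wrist's pose just before it. camera_info takes no time and is no camera call; for the wrist camera it gives the pose at the moment of the call.
- close_job(): hands the job in; it is judged then, once.
The state is a dict: "time_s": time; "joints": joint angles; "joint_vel": joint speeds; "tau": joint torques, N m; "tool_pos": TCP position; "eef_rot": TCP orientation; "force": force on the tool from outside, world axes, zero at the start; "ft_torque": the same for the moment, N m; "gripper_width": finger opening in m; "finger_force": force on a finger pad.
Only numpy, scipy, OpenCV 4.12 (cv2) and the standard library are available. Lean on these libraries where they do the work, as an engineer would, in place of code of your own. Each camera call takes 0.05 s, during which the arm holds its last target. There are 200 camera calls.

## Working session

There is one attempt and no reset: what is moved stays moved. The work goes in short steps, Python scripts to look and compute and a shell command to move; the robot and the scene stay as the last step left them, time stands still between calls to the robot, and variables do not carry over. Pictures are saved under pics/ and viewed, at most 10 in all, crops included, and the job is handed in when it is done.

```bash
ls; mkdir -p pics
cat > h.py <<'E'
import numpy as np,cv2
from bench import monitor,vision
def info(n):
    c=vision.camera_info(n); c['R']=np.array(c['R']).reshape(3,3); c['t']=np.array(c['t']); return c
def ray(c,u,v):
    a,b=(u-c['cx'])/c['fx'],(v-c['cy'])/c['fy']; x,y=a,b
    for _ in range(30):
        s=1+c['k1']*(x*x+y*y); x,y=a/s,b/s
    return -c['R'].T@c['t'], c['R'].T@np.array([x,y,1.])
def onz(c,u,v,z):
    o,d=ray(c,u,v); return o+d*(z-o[2])/d[2]
def proj(c,X):
    p=c['R']@np.asarray(X,float)+c['t']; x,y=p[:2]/p[2]; s=1+c['k1']*(x*x+y*y)
    return np.array([c['fx']*x*s+c['cx'],c['fy']*y*s+c['cy']])
E
python3 - <<'E'
from h import *
for n in ['scene','side','wrist']:
    c=info(n); cv2.imwrite(f'pics/{n}0.png',vision.grab_frame(n)); print(n,c['fx'],c['k1'],(-c['R'].T@c['t']).round(3),c['R'][2].round(2))
print(monitor.observe())
E
```

```text
pics
scene 531.8302104124406 -0.10328214763185485 [1.557 0.02  0.75 ] [-0.82 -0.01 -0.57]
side 545.2424219609053 -0.08899111164647296 [ 0.566 -0.801  0.537] [ 0.04  0.87 -0.5 ]
wrist 406.55299780547335 0.027077549574787536 [ 0.318 -0.456  0.385] [-0.26 -0.13 -0.96]
{'time_s': 0.15, 'joints': array([-1.21812049e+00,  8.77940725e-02,  1.37186454e+00, -3.83348555e-05,
        1.68355596e+00, -1.03091744e-01]), 'joint_vel': array([-0.00102105, -0.00151391, -0.00519704, -0.0003395 , -0.00052014,
       -0.00070121]), 'tau': array([ 1.16012885e-03, -3.40644693e+01, -3.02792394e+01,  7.17334868e-02,
        3.04958399e-02, -1.10922763e-04]), 'tool_pos': array([ 0.2419345 , -0.49349218,  0.20458979]), 'eef_rot': array([-3.13997542e+00, -1.29014734e-04,  4.55763198e-01]), 'force': array([-0.77895966, -0.35855869, -0.37723016]), 'ft_torque': array([-0.03204079,  0.0109318 , -0.03809626]), 'finger_force': 0.0, 'gripper_width': 0.0934351651105498}
```

View pics/scene0.png

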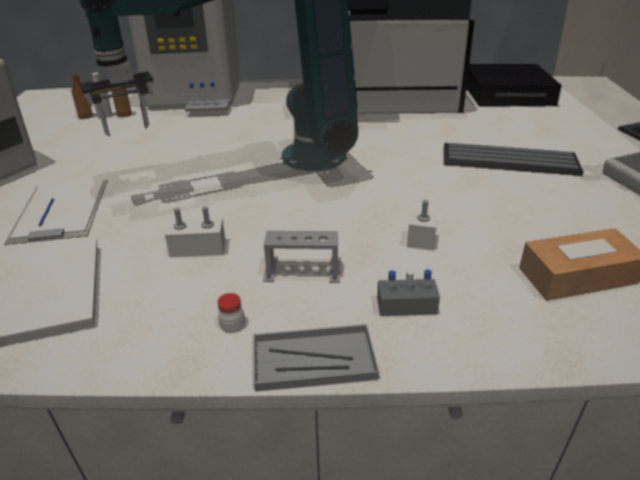

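View pics/side0.png

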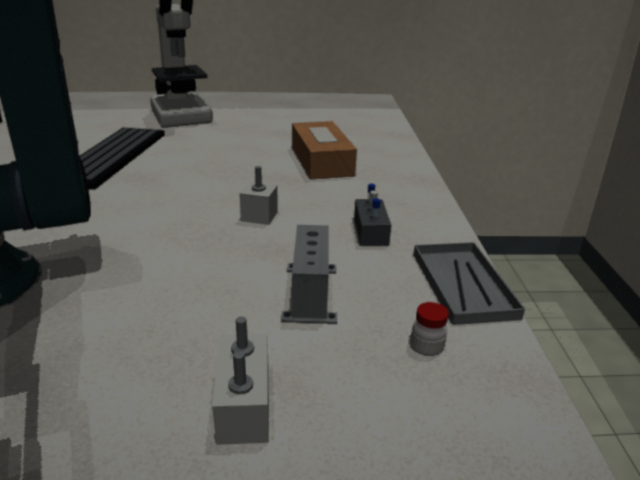

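Scene view: the single holder's dilator has its handle top at about (424,202), the plate top spans (265..338, 233..248), and the double holder is at left (195,235). The side view shows the handle top at (258,168) and holes at (313,234), (312,243), (311,253) and (310,263), with the largest one far away. Next I compute positions from both views.

Run:
```python
from h import *
S=info('scene');D=info('side')
print('top',onz(S,424,202,.116),onz(D,258,168,.116))
print('collar',onz(D,259,187,.072))
for u,v in [(313,234),(312,243),(311,253),(310,263)]: print('hole',onz(D,u,v,.09))
print('plate corners',[onz(S,u,v,.09).round(3)[:2] for u,v in [(265,248),(339,248),(337,233),(267,233)]])
print('plate side',[onz(D,u,v,.09).round(3)[:2] for u,v in [(297,226),(329,226),(328,276),(293,276)]])
print('rack',onz(S,427,273,.092),'jar',onz(S,229,300,.065),'dbl',onz(S,178,210,.116),onz(S,206,208,.116))
for n,b in(('scene',(230,190,460,290)),('side',(200,150,400,330))):
    i=cv2.imread(f'pics/{n}0.png')[b[1]:b[3],b[0]:b[2]]; cv2.imwrite(f'pics/{n}0c.png',cv2.resize(i,None,fx=3.3,fy=3.3,interpolation=cv2.INTER_CUBIC))
```

```text
top [0.50300281 0.25837305 0.116     ] [0.49220141 0.25314417 0.116     ]
collar [0.4930401  0.25624734 0.072     ]
hole [0.59967344 0.01849661 0.09      ]
hole [ 0.59712977 -0.0127698   0.09      ]
hole [ 0.5946509  -0.04543892  0.09      ]
hole [ 0.59232218 -0.07612781  0.09      ]
plate corners [array([ 0.637, -0.101]), array([0.642, 0.056]), array([0.585, 0.054]), array([ 0.58 , -0.101])]
plate side [array([0.572, 0.047]), array([0.629, 0.048]), array([ 0.619, -0.113]), array([ 0.566, -0.114])]
rack [0.73540124 0.22713559 0.092     ] jar [ 0.77373588 -0.16355846  0.065     ] dbl [ 0.5153708  -0.31060807  0.116     ] [ 0.50945194 -0.24608783  0.116     ]
```

View pics/side0c.png

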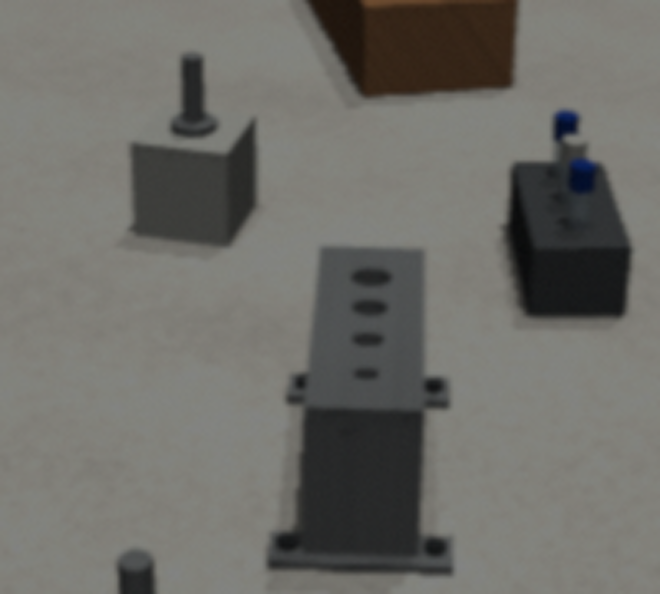

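The side crop shows the holder's collar at about (192,124), and the largest hole (371,277) is the far one. From the side view I estimate the holder at (0.493, 0.256) and the gauge centre at (0.596, -0.029). I'll go above the gauge for a close look.

```bash
python3 -m pendant '[{"az":-0.14,"z":-1},{"az":-0.14,"z":-1},{"az":-0.14,"z":-1},{"az":-0.14,"z":-1},{"az":-0.14,"z":-0.5}]'
python3 -m pendant '[{"az":-0.14},{"az":-0.14},{"az":-0.135},{"x":3.8,"y":2.9},{"x":3.8,"y":2.9}]'
python3 -m pendant '[{"x":3.8,"y":2.9},{"x":3.8,"y":2.9},{"x":3.8,"y":2.9},{"x":3.8,"y":2.9},{"x":3.8,"y":2.9}]'
python3 -m pendant '[{"x":3.8,"y":2.9},{"x":3.8,"y":2.9},{"x":3.8,"y":3},{"x":3.8,"y":3},{"x":3.8,"y":3}]'
```

```text
invalid input
invalid input
invalid input
invalid input
```

```bash
python3 -m pendant '[{"ax":0,"ay":0,"az":-0.14,"x":0,"y":0,"z":-1,"jaw":9.4},{"ax":0,"ay":0,"az":-0.14,"x":0,"y":0,"z":-1,"jaw":9.4},{"ax":0,"ay":0,"az":-0.14,"x":0,"y":0,"z":-1,"jaw":9.4},{"ax":0,"ay":0,"az":-0.14,"x":0,"y":0,"z":-1,"jaw":9.4},{"ax":0,"ay":0,"az":-0.14,"x":0,"y":0,"z":-0.5,"jaw":9.4}]'
```

```text
time_s: 0.65
tool_pos: [0.2422, -0.494, 0.2512]
eef_rot: [3.141, 0.001, 1.162]
force: [0.0, 0.0, -0.3]
gripper_width: 0.0943
finger_force: 0.0
```

```bash
python3 -m pendant '[{"ax":0,"ay":0,"az":-0.14,"x":0,"y":0,"z":0,"jaw":9.4},{"ax":0,"ay":0,"az":-0.14,"x":0,"y":0,"z":0,"jaw":9.4},{"ax":0,"ay":0,"az":-0.135,"x":0,"y":0,"z":0,"jaw":9.4},{"ax":0,"ay":0,"az":0,"x":3.8,"y":2.9,"z":0,"jaw":9.4},{"ax":0,"ay":0,"az":0,"x":3.8,"y":2.9,"z":0,"jaw":9.4}]'
python3 -m pendant '[{"ax":0,"ay":0,"az":0,"x":3.8,"y":2.9,"z":0,"jaw":9.4},{"ax":0,"ay":0,"az":0,"x":3.8,"y":2.9,"z":0,"jaw":9.4},{"ax":0,"ay":0,"az":0,"x":3.8,"y":2.9,"z":0,"jaw":9.4},{"ax":0,"ay":0,"az":0,"x":3.8,"y":2.9,"z":0,"jaw":9.4},{"ax":0,"ay":0,"az":0,"x":3.8,"y":2.9,"z":0,"jaw":9.4}]'
python3 -m pendant '[{"ax":0,"ay":0,"az":0,"x":3.8,"y":2.9,"z":0,"jaw":9.4},{"ax":0,"ay":0,"az":0,"x":3.8,"y":2.9,"z":0,"jaw":9.4},{"ax":0,"ay":0,"az":0,"x":3.8,"y":3,"z":0,"jaw":9.4},{"ax":0,"ay":0,"az":0,"x":3.8,"y":3,"z":0,"jaw":9.4},{"ax":0,"ay":0,"az":0,"x":3.8,"y":3,"z":0,"jaw":9.4}]'
```

```text
time_s: 1.15
tool_pos: [0.3, -0.4174, 0.2495]
eef_rot: [-3.141, -0.001, 1.568]
force: [-0.2, -0.3, 0.4]
gripper_width: 0.0942
finger_force: 0.0
time_s: 1.65
tool_pos: [0.4458, -0.2261, 0.2503]
eef_rot: [-3.142, 0.0, 1.571]
force: [0.8, -1.0, -0.2]
gripper_width: 0.0945
finger_force: 0.0
time_s: 2.15
tool_pos: [0.5939, -0.036, 0.2501]
eef_rot: [-3.141, 0.0, 1.571]
force: [0.8, -0.9, 0.4]
gripper_width: 0.094
finger_force: 0.0
```

Run:
```python
from h import *
print(monitor.observe()['tool_pos'],monitor.observe()['eef_rot'])
import json
c=info('wrist'); i=vision.grab_frame('wrist'); cv2.imwrite('pics/w1.png',i)
np.savez('w1.npz',**c); print(-c['R'].T@c['t'])
```

```text
[ 0.59388633 -0.03601527  0.25012537] [-3.14116661e+00  2.52986320e-04  1.57103115e+00]
[0.59439753 0.04874248 0.43021687]
```

View pics/w1.png

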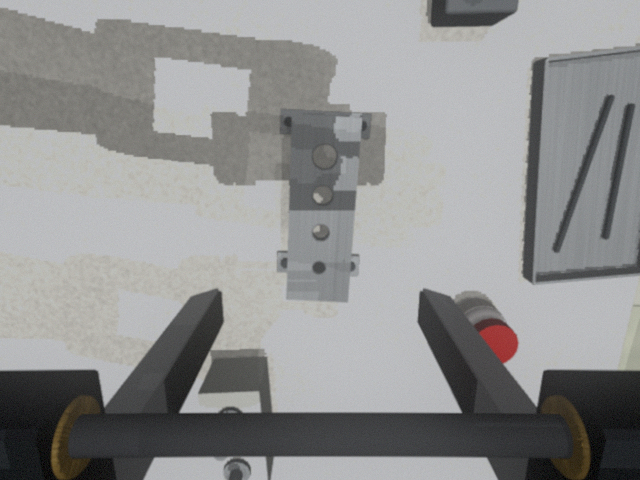

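The wrist view shows holes at (325,156), (322,195), (320,232) and (319,268), and the plate top spans about x 287-360 and y 112-301. I'll refine the ellipse centres and cast them to z = 0.09.

Run:
```python
from h import *
c=dict(np.load('w1.npz')); i=cv2.imread('pics/w1.png')
P=[onz(c,u,v,.09)[:2] for u,v in [(325,156),(322,194.5),(320.5,232),(319,268)]]
P=np.array(P); print(P.round(4), np.linalg.norm(np.diff(P,axis=0),axis=1).round(4))
print('tcp px',proj(c,[.5939,-.036,.25]))
S=[onz(info('side'),u,v,.09)[:2].round(4) for u,v in [(200+371/3.3,150+277/3.3),(200+369.5/3.3,150+307/3.3),(200+368/3.3,150+339/3.3),(200+366/3.3,150+373/3.3)]]; print(S)
cv2.imwrite('pics/w1c.png',cv2.resize(i[100:310,270:380],None,fx=2.8,fy=2.8,interpolation=cv2.INTER_CUBIC))
```

```text
[[ 0.5982  0.0233]
 [ 0.5959 -0.0083]
 [ 0.5946 -0.0409]
 [ 0.5933 -0.074 ]] [0.0317 0.0326 0.0331]
tcp px [319.11940197 306.38573279]
[array([0.5987, 0.0187]), array([ 0.5971, -0.0129]), array([ 0.5955, -0.0446]), array([ 0.5937, -0.0762])]
```

View pics/w1c.png

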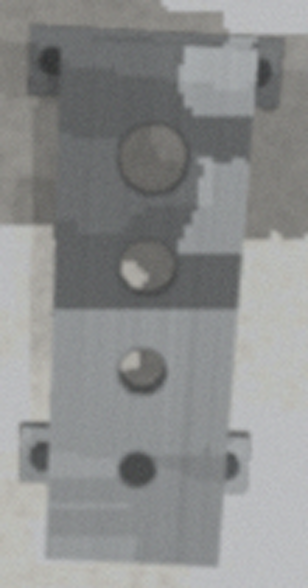

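The crop confirms the hole centres (full image: 324.6,156.4; 322.9,195; 321.1,232.1; 319.1,267.5) and the 32 mm pitch. Next is the dilator.

```bash
python3 -m pendant '[{"ax":0,"ay":0,"az":0,"x":4.2,"y":-1.4,"z":0,"jaw":9.4},{"ax":0,"ay":0,"az":0,"x":4.2,"y":-1.4,"z":0,"jaw":9.4},{"ax":0,"ay":0,"az":0,"x":4.2,"y":-1.4,"z":0,"jaw":9.4},{"ax":0,"ay":0,"az":0,"x":4.2,"y":-1.4,"z":0,"jaw":9.4},{"ax":0,"ay":0,"az":0,"x":4.2,"y":-1.4,"z":0,"jaw":9.4}]'
python3 -m pendant '[{"ax":0,"ay":0,"az":0,"x":4.2,"y":-1.5,"z":0,"jaw":9.4},{"ax":0,"ay":0,"az":0,"x":4.0,"y":-1.5,"z":0,"jaw":9.4},{"ax":0,"ay":0,"az":0,"x":0,"y":0,"z":2.5,"jaw":6},{"ax":0,"ay":0,"az":0,"x":0,"y":0,"z":2.5,"jaw":6},{"ax":0,"ay":0,"az":0,"x":0,"y":0,"z":0,"jaw":6}]'
cat > look.py <<'E'
from h import *
import sys
n=sys.argv[1]; o=monitor.observe(); print(o['tool_pos'].round(4),o['eef_rot'].round(4),o['gripper_width'],o['force'].round(1))
c=info('wrist'); cv2.imwrite(f'pics/{n}.png',vision.grab_frame('wrist')); np.savez(n+'.npz',**c)
E
python3 look.py w2
```

```text
time_s: 2.7
tool_pos: [0.5221, 0.1734, 0.25]
eef_rot: [-3.141, 0.0, 1.571]
force: [1.9, 0.9, -0.1]
gripper_width: 0.0937
finger_force: 0.0
time_s: 3.2
tool_pos: [0.4906, 0.2535, 0.1958]
eef_rot: [-3.133, 0.003, 1.572]
force: [-1.1, 0.8, 0.2]
gripper_width: 0.0737
finger_force: 0.0
[0.4906 0.2535 0.1958] [-3.1333  0.0035  1.5718] 0.07367467627259976 [-1.1  0.8  0.2]
```

View pics/w2.png

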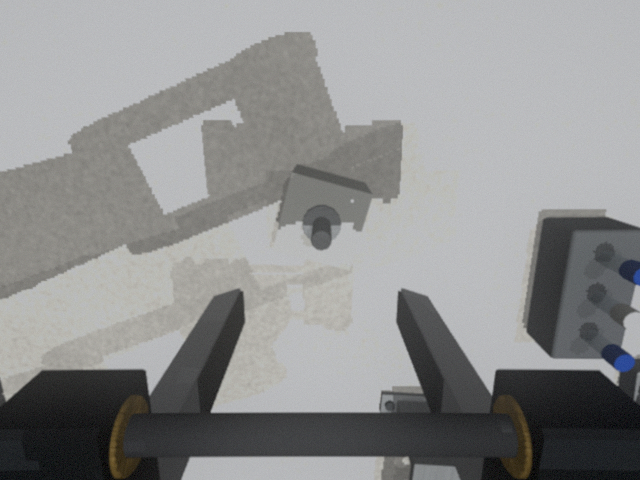

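The wrist view shows the handle top at about (320.5,240) and the collar centre at about (321,224).

Run:
```python
from h import *
c=dict(np.load('w2.npz')); i=cv2.imread('pics/w2.png')
print(onz(c,320.5,240,.116),onz(c,321,224,.072),monitor.observe()['tool_pos'])
g=i[195:265,285:360]
cv2.imwrite('pics/w2c.png',cv2.resize(g,None,fx=8,fy=8,interpolation=cv2.INTER_CUBIC))
```

```text
[0.49060299 0.26402155 0.116     ] [0.49065982 0.26412384 0.072     ] [0.49171588 0.25361747 0.19818539]
```

View pics/w2c.png

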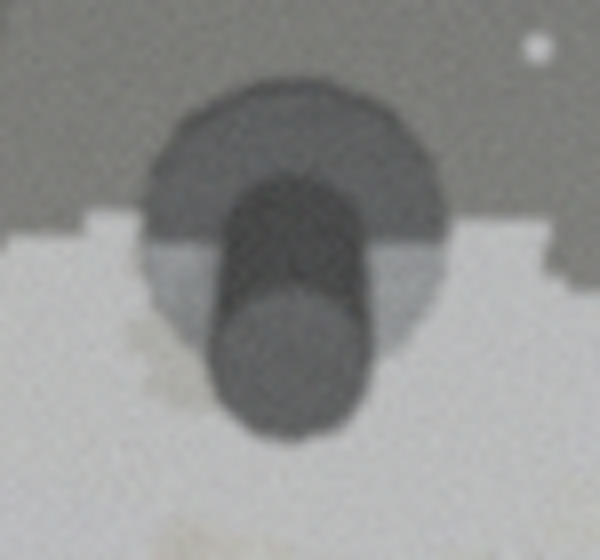

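Run:
```python
from h import *
for k in range(2):
    o=monitor.observe(); c=info('wrist'); i=vision.grab_frame('wrist')
print(o['tool_pos'].round(4),o['eef_rot'].round(4))
g=cv2.cvtColor(i[190:280,280:365],cv2.COLOR_BGR2GRAY); 
r=cv2.HoughCircles(cv2.resize(cv2.GaussianBlur(g,(3,3),0),None,fx=6,fy=6,interpolation=cv2.INTER_CUBIC),cv2.HOUGH_GRADIENT,1.5,60,param1=60,param2=20,minRadius=40,maxRadius=130)
for x,y,q in (r[0] if r is not None else [])[:5]:
    u,v=280+x/6,190+y/6; print(u,v,q/6,onz(c,u,v,.116).round(4),onz(c,u,v,.072).round(4))
S=info('side'); print(onz(S,200+192/3.3,150+123/3.3,.072),onz(S,200+192/3.3,150+57/3.3,.116))
```

```text
[0.4928 0.2538 0.2001] [-3.1402e+00  7.0000e-04  1.5706e+00]
317.375 238.375 10.241667 [0.4913 0.2644 0.116 ] [0.491  0.2521 0.072 ]
[0.49140688 0.25479338 0.072     ] [0.4923333 0.2571792 0.116    ]
```

```bash
python3 -m pendant '[{"ax":0,"ay":0,"az":0,"x":0.9,"y":-0.1,"z":0,"jaw":5},{"ax":0,"ay":0,"az":0,"x":0,"y":0,"z":2.5,"jaw":5},{"ax":0,"ay":0,"az":0,"x":0,"y":0,"z":2.5,"jaw":5},{"ax":0,"ay":0,"az":0,"x":0,"y":0,"z":2,"jaw":5},{"ax":0,"ay":0,"az":0,"x":0,"y":0,"z":0,"jaw":5}]'
python3 look.py w3
python3 - <<'E'
from h import *
c=dict(np.load('w3.npz')); print(proj(c,[.491,.262,.116]),proj(c,[.491,.262,.072]))
i=cv2.imread('pics/w3.png');cv2.imwrite('pics/w3c.png',cv2.resize(i[150:390,180:460],None,fx=2.5,fy=2.5))
E
```

```text
time_s: 3.85
tool_pos: [0.4908, 0.2628, 0.1282]
eef_rot: [-3.137, 0.002, 1.571]
force: [0.5, 0.1, -0.8]
gripper_width: 0.0501
finger_force: 0.0
[0.4908 0.2628 0.1282] [-3.1372e+00  1.6000e-03  1.5706e+00] 0.05013152652889845 [ 0.5  0.1 -0.8]
[319.59392219 297.68378319] [319.99454478 268.37054114]
```

View pics/w3c.png

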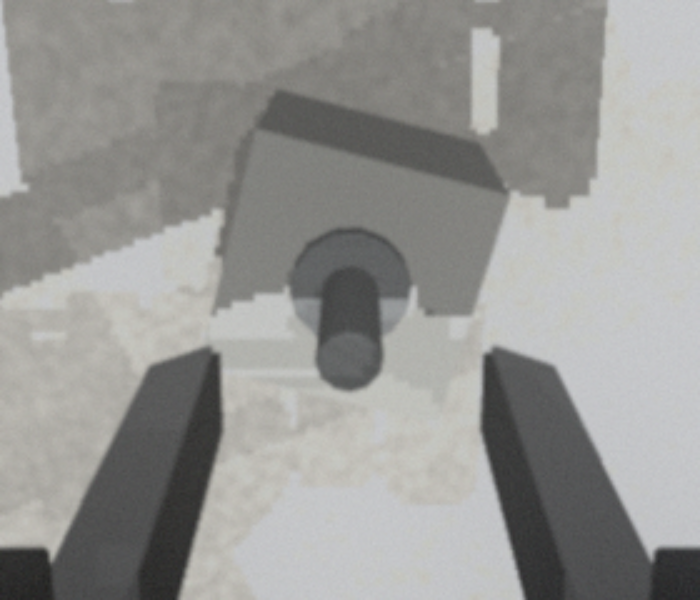

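In the crop, the handle top is at (349,360) and the collar at (350,285). Both are centred between the fingers, and the dilator is at y ≈ 0.2645. I'll descend and grip.

```bash
python3 -m pendant '[{"ax":0,"ay":0,"az":0,"x":0.2,"y":0,"z":1.6,"jaw":5},{"ax":0,"ay":0,"az":0,"x":0,"y":0,"z":1.6,"jaw":4},{"ax":0,"ay":0,"az":0,"x":0,"y":0,"z":1.5,"jaw":3},{"ax":0,"ay":0,"az":0,"x":0,"y":0,"z":0,"jaw":2},{"ax":0,"ay":0,"az":0,"x":0,"y":0,"z":0,"jaw":0.8}]' 25
python3 -m pendant '[{"ax":0,"ay":0,"az":0,"x":0,"y":0,"z":0,"jaw":0.8},{"ax":0,"ay":0,"az":0,"x":0,"y":0,"z":0,"jaw":0.8},{"ax":0,"ay":0,"az":0,"x":0,"y":0,"z":0,"jaw":0.8},{"ax":0,"ay":0,"az":0,"x":0,"y":0,"z":0,"jaw":0.8},{"ax":0,"ay":0,"az":0,"x":0,"y":0,"z":0,"jaw":0.8}]'
```

```text
time_s: 4.4
tool_pos: [0.4926, 0.2653, 0.0843]
eef_rot: [3.141, -0.0, 1.571]
force: [0.7, -0.2, -0.6]
gripper_width: 0.0218
finger_force: 0.0
time_s: 4.9
tool_pos: [0.4928, 0.2655, 0.0847]
eef_rot: [3.14, -0.001, 1.571]
force: [-1.4, -0.4, 4.8]
gripper_width: 0.0135
finger_force: 25.0
```

```bash
python3 -m pendant '[{"ax":0,"ay":0,"az":0,"x":0,"y":0,"z":-1,"jaw":0.8},{"ax":0,"ay":0,"az":0,"x":0,"y":0,"z":-1.5,"jaw":0.8},{"ax":0,"ay":0,"az":0,"x":0,"y":0,"z":-2.5,"jaw":0.8},{"ax":0,"ay":0,"az":0,"x":0,"y":0,"z":-2.5,"jaw":0.8},{"ax":0,"ay":0,"az":0,"x":0,"y":0,"z":-2.5,"jaw":0.8}]' 40
python3 -m pendant '[{"ax":0,"ay":0,"az":0,"x":0,"y":0,"z":-1.5,"jaw":0.8},{"ax":0,"ay":0,"az":0,"x":0,"y":0,"z":-1,"jaw":0.8},{"ax":0,"ay":0,"az":0,"x":-2,"y":0.8,"z":0,"jaw":0.8},{"ax":0,"ay":0,"az":0,"x":-3,"y":1.4,"z":0,"jaw":0.8},{"ax":0,"ay":0,"az":0,"x":-3,"y":1.4,"z":0,"jaw":0.8}]'
```

```text
time_s: 5.4
tool_pos: [0.492, 0.265, 0.185]
eef_rot: [3.141, 0.0, 1.571]
force: [0.5, 0.4, -0.7]
gripper_width: 0.0132
finger_force: 40.0
time_s: 5.9
tool_pos: [0.5278, 0.1845, 0.2078]
eef_rot: [-3.14, 0.001, 1.572]
force: [0.6, 0.4, -1.3]
gripper_width: 0.0131
finger_force: 40.0
```

```bash
python3 -m pendant '[{"ax":0,"ay":0,"az":0,"x":-4,"y":1.7,"z":0,"jaw":0.8},{"ax":0,"ay":0,"az":0,"x":-4,"y":1.7,"z":0,"jaw":0.8},{"ax":0,"ay":0,"az":0,"x":-4,"y":1.7,"z":0,"jaw":0.8},{"ax":0,"ay":0,"az":0,"x":-3,"y":1.3,"z":0,"jaw":0.8},{"ax":0,"ay":0,"az":0,"x":-1.2,"y":0.6,"z":0,"jaw":0.8}]'
python3 -m pendant '[{"ax":0,"ay":0,"az":0,"x":0,"y":0,"z":1,"jaw":0.8},{"ax":0,"ay":0,"az":0,"x":0,"y":0,"z":1.1,"jaw":0.8},{"ax":0,"ay":0,"az":0,"x":0,"y":0,"z":0.5,"jaw":0.8},{"ax":0,"ay":0,"az":0,"x":0,"y":0,"z":0,"jaw":0.8},{"ax":0,"ay":0,"az":0,"x":0,"y":0,"z":0,"jaw":0.8}]'
python3 look.py w4
python3 - <<'E'
from h import *
c=dict(np.load('w4.npz')); i=cv2.imread('pics/w4.png')
for x,y in [(.5982,.0225),(.5966,-.009),(.595,-.041)]: print(proj(c,[x,y,.09]))
cv2.imwrite('pics/w4c.png',cv2.resize(i[190:390,230:410],None,fx=3,fy=3,interpolation=cv2.INTER_CUBIC))
E
```

```text
time_s: 6.4
tool_pos: [0.5984, 0.0201, 0.2071]
eef_rot: [-3.139, 0.001, 1.567]
force: [0.3, -0.2, -1.6]
gripper_width: 0.0131
finger_force: 40.0
time_s: 6.9
tool_pos: [0.5977, 0.0243, 0.1824]
eef_rot: [-3.141, -0.0, 1.573]
force: [0.4, 0.5, -0.7]
gripper_width: 0.0133
finger_force: 40.0
[0.5977 0.0243 0.1824] [-3.1412e+00 -1.0000e-04  1.5725e+00] 0.013328867313447594 [ 0.4  0.5 -0.7]
[320.19397059 252.37428299]
[317.87985515 293.77560067]
[315.70031272 333.3805544 ]
```

View pics/w4c.png

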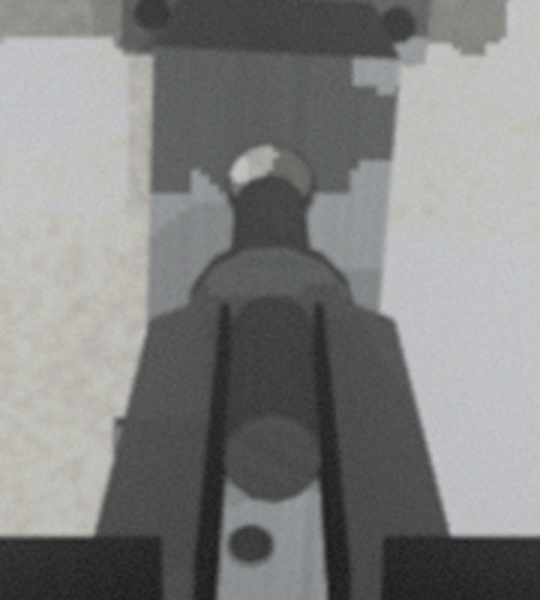

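In the crop, the hole 1 rim is centred near (272,184) with its top at 143. The shank spans x 233-307, about 16 mm wide, with its leading edge at y ≈ 177. I'll compute the tip-to-hole offset.

Run:
```python
from h import *
c=dict(np.load('w4.npz')); f=lambda x,y,z: onz(c,230+x/3,190+y/3,z)[:2].round(4)
zt=.1824-.0787
print('hole L,R,top',f(229,182,.09),f(315,182,.09),f(270,143,.09))
print('tip L,R,top',f(233,205,zt),f(307,205,zt),f(271,177,zt))
print('collar L,R',f(190,290,zt+.066),f(355,290,zt+.066),'far edge of collar',f(271,247,zt+.066), f(271,247,zt+.06))
print('handle top L,R,near',f(225,460,zt+.11),f(321,460,zt+.11),f(272,502,zt+.11))
```

```text
hole L,R,top [0.5885 0.0237] [0.6086 0.0238] [0.598  0.0332]
tip L,R,top [0.5898 0.0226] [0.6063 0.0227] [0.5983 0.0292]
collar L,R [0.5845 0.0294] [0.6126 0.0295] far edge of collar [0.5983 0.0372] [0.5983 0.035 ]
handle top L,R,near [0.592  0.0225] [0.6051 0.0226] [0.5984 0.016 ]
```

It reads as a 16 mm shank, which the tests should confirm. The tip is about 1 mm short in y. I'll correct that and try hole 1 gently.

```bash
python3 -m pendant '[{"ax":0,"ay":0,"az":0,"x":0.1,"y":0.04,"z":0,"jaw":0.8},{"ax":0,"ay":0,"az":0,"x":0,"y":0,"z":0.5,"jaw":0.8},{"ax":0,"ay":0,"az":0,"x":0,"y":0,"z":0.5,"jaw":0.8},{"ax":0,"ay":0,"az":0,"x":0,"y":0,"z":0.4,"jaw":0.8},{"ax":0,"ay":0,"az":0,"x":0,"y":0,"z":0.3,"jaw":0.8}]'
python3 -m pendant '[{"ax":0,"ay":0,"az":0,"x":0,"y":0,"z":0.2,"jaw":0.8},{"ax":0,"ay":0,"az":0,"x":0,"y":0,"z":0.2,"jaw":0.8},{"ax":0,"ay":0,"az":0,"x":0,"y":0,"z":0.2,"jaw":0.8},{"ax":0,"ay":0,"az":0,"x":0,"y":0,"z":0,"jaw":0.8},{"ax":0,"ay":0,"az":0,"x":0,"y":0,"z":0,"jaw":0.8}]'
```

```text
time_s: 7.45
tool_pos: [0.5982, 0.0241, 0.1646]
eef_rot: [-3.141, 0.0, 1.571]
force: [-0.0, -0.1, -2.2]
gripper_width: 0.0133
finger_force: 40.0
time_s: 7.95
tool_pos: [0.5985, 0.0241, 0.1595]
eef_rot: [3.141, 0.0, 1.571]
force: [0.3, -0.2, -1.2]
gripper_width: 0.0132
finger_force: 40.0
```

```bash
python3 -m pendant '[{"ax":0,"ay":0,"az":0,"x":0,"y":0,"z":0.4,"jaw":0.8},{"ax":0,"ay":0,"az":0,"x":0,"y":0,"z":0.4,"jaw":0.8},{"ax":0,"ay":0,"az":0,"x":0,"y":0,"z":0.4,"jaw":0.8},{"ax":0,"ay":0,"az":0,"x":0,"y":0,"z":0.4,"jaw":0.8},{"ax":0,"ay":0,"az":0,"x":0,"y":0,"z":0,"jaw":0.8}]'
python3 -m pendant '[{"ax":0,"ay":0,"az":0,"x":0,"y":0,"z":0,"jaw":0.8},{"ax":0,"ay":0,"az":0,"x":0,"y":0,"z":-1,"jaw":0.8},{"ax":0,"ay":0,"az":0,"x":0,"y":0,"z":-1.5,"jaw":0.8},{"ax":0,"ay":0,"az":0,"x":0,"y":0,"z":-1.3,"jaw":0.8},{"ax":0,"ay":0,"az":0,"x":0,"y":0,"z":-0.2,"jaw":0.8}]'
```

```text
time_s: 8.45
tool_pos: [0.5979, 0.0241, 0.1423]
eef_rot: [-3.14, 0.0, 1.571]
force: [-0.5, 0.4, -2.0]
gripper_width: 0.0134
finger_force: 40.0
time_s: 8.95
tool_pos: [0.6002, 0.0241, 0.1877]
eef_rot: [3.135, 0.0, 1.571]
force: [-0.0, -0.3, -0.0]
gripper_width: 0.0133
finger_force: 40.0
```

```bash
python3 -m pendant '[{"ax":0,"ay":0,"az":0,"x":-1.6,"y":-0.08,"z":0,"jaw":0.8},{"ax":0,"ay":0,"az":0,"x":-1.6,"y":-0.08,"z":0,"jaw":0.8},{"ax":0,"ay":0,"az":0,"x":0,"y":0,"z":0.4,"jaw":0.8},{"ax":0,"ay":0,"az":0,"x":0,"y":0,"z":0,"jaw":0.8},{"ax":0,"ay":0,"az":0,"x":0,"y":0,"z":0,"jaw":0.8}]'
python3 look.py w5
python3 - <<'E'
from h import *
c=dict(np.load('w5.npz')); i=cv2.imread('pics/w5.png')
cv2.imwrite('pics/w5c.png',cv2.resize(i[200:320,250:390],None,fx=5,fy=5,interpolation=cv2.INTER_CUBIC))
E
```

```text
time_s: 9.45
tool_pos: [0.5965, -0.008, 0.1785]
eef_rot: [-3.14, -0.0, 1.57]
force: [0.8, -0.7, -2.9]
gripper_width: 0.0134
finger_force: 40.0
[ 0.5965 -0.008   0.1785] [-3.1399e+00 -5.0000e-04  1.5703e+00] 0.013371605933504649 [ 0.8 -0.7 -2.9]
```

View pics/w5c.png

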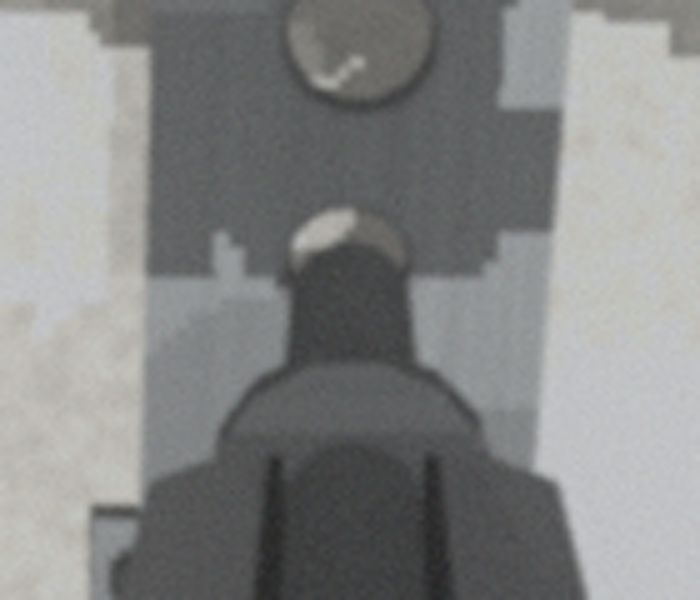

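In the crop, the hole 2 rim spans about 289-409 with its top at 207, and the tip spans about 293-408 with its leading edge at about 246. I'll compute the offset.

Run:
```python
from h import *
c=dict(np.load('w5.npz')); f=lambda x,y,z: onz(c,250+x/5,200+y/5,z)[:2].round(4)
zt=.1785-.0787
print('hole L,R,top',f(289,255,.09),f(409,255,.09),f(348,207,.09))
print('hole1 L,R,bot',f(286,33,.09),f(436,33,.09),f(361,107,.09))
print('tip L,R,top',f(293,280,zt),f(409,280,zt),f(350,246,zt),f(350,246,zt+.001))
print('collar far edge',f(350,361,zt+.066))
```

```text
hole L,R,top [ 0.5883 -0.0075] [ 0.6049 -0.0075] [ 0.5964 -0.0006]
hole1 L,R,bot [0.5881 0.0236] [0.6082 0.0237] [0.5982 0.0135]
tip L,R,top [ 0.5891 -0.008 ] [ 0.6046 -0.008 ] [ 0.5967 -0.0032] [ 0.5967 -0.0029]
collar far edge [0.5969 0.005 ]
```

```bash
python3 -m pendant '[{"ax":0,"ay":0,"az":0,"x":0.17,"y":-0.01,"z":0.3,"jaw":0.8},{"ax":0,"ay":0,"az":0,"x":0,"y":0,"z":0.3,"jaw":0.8},{"ax":0,"ay":0,"az":0,"x":0,"y":0,"z":0.2,"jaw":0.8},{"ax":0,"ay":0,"az":0,"x":0,"y":0,"z":0.15,"jaw":0.8},{"ax":0,"ay":0,"az":0,"x":0,"y":0,"z":0,"jaw":0.8}]'
python3 -m pendant '[{"ax":0,"ay":0,"az":0,"x":0,"y":0,"z":0.1,"jaw":0.8},{"ax":0,"ay":0,"az":0,"x":0,"y":0,"z":0.1,"jaw":0.8},{"ax":0,"ay":0,"az":0,"x":0,"y":0,"z":0.1,"jaw":0.8},{"ax":0,"ay":0,"az":0,"x":0,"y":0,"z":0,"jaw":0.8},{"ax":0,"ay":0,"az":0,"x":0,"y":0,"z":0,"jaw":0.8}]'
```

```text
time_s: 10.0
tool_pos: [0.5966, -0.006, 0.1696]
eef_rot: [-3.141, 0.0, 1.571]
force: [0.3, -0.2, -0.9]
gripper_width: 0.0132
finger_force: 40.0
time_s: 10.5
tool_pos: [0.597, -0.0063, 0.1675]
eef_rot: [3.141, 0.0, 1.571]
force: [-0.2, -0.6, 1.5]
gripper_width: 0.0133
finger_force: 40.0
```

```bash
python3 -m pendant '[{"ax":0,"ay":0,"az":0,"x":0,"y":0,"z":0.1,"jaw":0.8},{"ax":0,"ay":0,"az":0,"x":0,"y":0,"z":0.1,"jaw":0.8},{"ax":0,"ay":0,"az":0,"x":0,"y":0,"z":0.1,"jaw":0.8},{"ax":0,"ay":0,"az":0,"x":0,"y":0,"z":0,"jaw":0.8},{"ax":0,"ay":0,"az":0,"x":0,"y":0,"z":0,"jaw":0.8}]'
```

```text
time_s: 11.0
tool_pos: [0.5965, -0.0065, 0.1634]
eef_rot: [-3.141, 0.001, 1.571]
force: [-1.5, -1.3, -1.0]
gripper_width: 0.0134
finger_force: 40.0
```

```bash
python3 -m pendant '[{"ax":0,"ay":0,"az":0,"x":0,"y":0,"z":0.2,"jaw":0.8},{"ax":0,"ay":0,"az":0,"x":0,"y":0,"z":0.2,"jaw":0.8},{"ax":0,"ay":0,"az":0,"x":0,"y":0,"z":0.2,"jaw":0.8},{"ax":0,"ay":0,"az":0,"x":0,"y":0,"z":0,"jaw":0.8},{"ax":0,"ay":0,"az":0,"x":0,"y":0,"z":0,"jaw":0.8}]'
python3 -m pendant '[{"ax":0,"ay":0,"az":0,"x":0,"y":0,"z":0.3,"jaw":0.8},{"ax":0,"ay":0,"az":0,"x":0,"y":0,"z":0.3,"jaw":0.8},{"ax":0,"ay":0,"az":0,"x":0,"y":0,"z":0.3,"jaw":0.8},{"ax":0,"ay":0,"az":0,"x":0,"y":0,"z":0.3,"jaw":0.8},{"ax":0,"ay":0,"az":0,"x":0,"y":0,"z":0,"jaw":0.8}]'
```

```text
time_s: 11.5
tool_pos: [0.5965, -0.0063, 0.157]
eef_rot: [-3.14, 0.0, 1.571]
force: [-0.4, -2.5, -2.2]
gripper_width: 0.0136
finger_force: 40.0
time_s: 12.0
tool_pos: [0.5965, -0.0063, 0.1453]
eef_rot: [-3.141, 0.0, 1.571]
force: [-2.8, -2.6, -0.1]
gripper_width: 0.013
finger_force: 40.0
```

Through hole 2. I'll withdraw, move to hole 3 and press lightly.

```bash
python3 -m pendant '[{"ax":0,"ay":0,"az":0,"x":-0.03,"y":-0.03,"z":-0.6,"jaw":0.8},{"ax":0,"ay":0,"az":0,"x":0,"y":0,"z":-1,"jaw":0.8},{"ax":0,"ay":0,"az":0,"x":0,"y":0,"z":-1,"jaw":0.8},{"ax":0,"ay":0,"az":0,"x":0,"y":0,"z":-1,"jaw":0.8},{"ax":0,"ay":0,"az":0,"x":0,"y":0,"z":0,"jaw":0.8}]'
python3 -m pendant '[{"ax":0,"ay":0,"az":0,"x":-1.6,"y":-0.08,"z":0,"jaw":0.8},{"ax":0,"ay":0,"az":0,"x":-1.6,"y":-0.08,"z":0,"jaw":0.8},{"ax":0,"ay":0,"az":0,"x":0,"y":0,"z":0.4,"jaw":0.8},{"ax":0,"ay":0,"az":0,"x":0,"y":0,"z":0.4,"jaw":0.8},{"ax":0,"ay":0,"az":0,"x":0,"y":0,"z":0,"jaw":0.8}]'
python3 -m pendant '[{"ax":0,"ay":0,"az":0,"x":0,"y":0,"z":0.1,"jaw":0.8},{"ax":0,"ay":0,"az":0,"x":0,"y":0,"z":0.1,"jaw":0.8},{"ax":0,"ay":0,"az":0,"x":0,"y":0,"z":0.1,"jaw":0.8},{"ax":0,"ay":0,"az":0,"x":0,"y":0,"z":0,"jaw":0.8},{"ax":0,"ay":0,"az":0,"x":0,"y":0,"z":0,"jaw":0.8}]'
```

```text
time_s: 12.5
tool_pos: [0.5982, -0.0059, 0.1854]
eef_rot: [3.135, -0.001, 1.571]
force: [0.5, 0.4, -1.1]
gripper_width: 0.0134
finger_force: 40.0
time_s: 13.0
tool_pos: [0.5942, -0.0385, 0.1724]
eef_rot: [-3.139, -0.001, 1.57]
force: [0.1, -0.7, -0.7]
gripper_width: 0.0131
finger_force: 40.0
time_s: 13.5
tool_pos: [0.5949, -0.0383, 0.171]
eef_rot: [3.141, 0.0, 1.571]
force: [1.3, -0.5, -0.6]
gripper_width: 0.0133
finger_force: 40.0
```

```bash
python3 -m pendant '[{"ax":0,"ay":0,"az":0,"x":0,"y":0,"z":0.1,"jaw":0.8},{"ax":0,"ay":0,"az":0,"x":0,"y":0,"z":0.1,"jaw":0.8},{"ax":0,"ay":0,"az":0,"x":0,"y":0,"z":0.1,"jaw":0.8},{"ax":0,"ay":0,"az":0,"x":0,"y":0,"z":0,"jaw":0.8},{"ax":0,"ay":0,"az":0,"x":0,"y":0,"z":0,"jaw":0.8}]'
```

```text
time_s: 14.0
tool_pos: [0.595, -0.0385, 0.1686]
eef_rot: [3.141, 0.0, 1.571]
force: [-0.8, 0.6, 1.5]
gripper_width: 0.0131
finger_force: 40.0
```

```bash
python3 -m pendant '[{"ax":0,"ay":0,"az":0,"x":0,"y":0,"z":0.05,"jaw":0.8},{"ax":0,"ay":0,"az":0,"x":0,"y":0,"z":0.05,"jaw":0.8},{"ax":0,"ay":0,"az":0,"x":0,"y":0,"z":0,"jaw":0.8},{"ax":0,"ay":0,"az":0,"x":0,"y":0,"z":0,"jaw":0.8},{"ax":0,"ay":0,"az":0,"x":0,"y":0,"z":0,"jaw":0.8}]'
```

```text
time_s: 14.5
tool_pos: [0.5952, -0.0386, 0.1684]
eef_rot: [3.14, 0.0, 1.571]
force: [-1.5, 0.4, 5.7]
gripper_width: 0.0131
finger_force: 40.0
```

```bash
python3 -m pendant '[{"ax":0,"ay":0,"az":0,"x":0,"y":0,"z":0.05,"jaw":0.8},{"ax":0,"ay":0,"az":0,"x":0,"y":0,"z":0.03,"jaw":0.8},{"ax":0,"ay":0,"az":0,"x":0,"y":0,"z":0,"jaw":0.8},{"ax":0,"ay":0,"az":0,"x":0,"y":0,"z":0,"jaw":0.8},{"ax":0,"ay":0,"az":0,"x":0,"y":0,"z":0,"jaw":0.8}]'
python3 -m pendant '[{"ax":0,"ay":0,"az":0,"x":0,"y":0,"z":0,"jaw":0.8},{"ax":0,"ay":0,"az":0,"x":0,"y":0,"z":0,"jaw":0.8},{"ax":0,"ay":0,"az":0,"x":0,"y":0,"z":0,"jaw":0.8},{"ax":0,"ay":0,"az":0,"x":0,"y":0,"z":0,"jaw":0.8},{"ax":0,"ay":0,"az":0,"x":0,"y":0,"z":0,"jaw":0.8}]'
```

```text
time_s: 15.0
tool_pos: [0.5952, -0.0386, 0.1683]
eef_rot: [3.139, 0.001, 1.571]
force: [-2.7, 0.9, 7.4]
gripper_width: 0.0133
finger_force: 40.0
time_s: 15.5
tool_pos: [0.5952, -0.0386, 0.1682]
eef_rot: [3.139, 0.001, 1.571]
force: [-1.9, -0.4, 7.6]
gripper_width: 0.0134
finger_force: 40.0
```

Hole 3 refuses it under a steady 7-8 N with no descent. Back to hole 2.

```bash
python3 -m pendant '[{"ax":0,"ay":0,"az":0,"x":0,"y":0,"z":-0.6,"jaw":0.8},{"ax":0,"ay":0,"az":0,"x":0,"y":0,"z":-0.7,"jaw":0.8},{"ax":0,"ay":0,"az":0,"x":1.6,"y":0.08,"z":0,"jaw":0.8},{"ax":0,"ay":0,"az":0,"x":1.6,"y":0.08,"z":0,"jaw":0.8},{"ax":0,"ay":0,"az":0,"x":0,"y":0,"z":0.2,"jaw":0.8}]'
python3 -m pendant '[{"ax":0,"ay":0,"az":0,"x":0,"y":0,"z":0.2,"jaw":0.8},{"ax":0,"ay":0,"az":0,"x":0,"y":0,"z":0.2,"jaw":0.8},{"ax":0,"ay":0,"az":0,"x":0,"y":0,"z":0.2,"jaw":0.8},{"ax":0,"ay":0,"az":0,"x":0,"y":0,"z":0.15,"jaw":0.8},{"ax":0,"ay":0,"az":0,"x":0,"y":0,"z":0,"jaw":0.8}]'
python3 -m pendant '[{"ax":0,"ay":0,"az":0,"x":0,"y":0,"z":0.1,"jaw":0.8},{"ax":0,"ay":0,"az":0,"x":0,"y":0,"z":0.1,"jaw":0.8},{"ax":0,"ay":0,"az":0,"x":0,"y":0,"z":0.1,"jaw":0.8},{"ax":0,"ay":0,"az":0,"x":0,"y":0,"z":0.1,"jaw":0.8},{"ax":0,"ay":0,"az":0,"x":0,"y":0,"z":0,"jaw":0.8}]'
```

```text
time_s: 16.0
tool_pos: [0.5965, -0.0035, 0.1769]
eef_rot: [-3.141, -0.001, 1.574]
force: [0.3, 0.1, -0.0]
gripper_width: 0.0129
finger_force: 40.0
time_s: 16.5
tool_pos: [0.5963, -0.0068, 0.1693]
eef_rot: [-3.141, 0.0, 1.57]
force: [0.3, 0.2, -1.5]
gripper_width: 0.0128
finger_force: 40.0
time_s: 17.0
tool_pos: [0.5964, -0.0067, 0.1655]
eef_rot: [-3.141, 0.0, 1.571]
force: [-0.8, -0.8, 0.7]
gripper_width: 0.0131
finger_force: 40.0
```

```bash
python3 -m pendant '[{"ax":0,"ay":0,"az":0,"x":0,"y":0,"z":0.3,"jaw":0.8},{"ax":0,"ay":0,"az":0,"x":0,"y":0,"z":0.4,"jaw":0.8},{"ax":0,"ay":0,"az":0,"x":0,"y":0,"z":0.4,"jaw":0.8},{"ax":0,"ay":0,"az":0,"x":0,"y":0,"z":0.4,"jaw":0.8},{"ax":0,"ay":0,"az":0,"x":0,"y":0,"z":0.4,"jaw":0.8}]'
python3 -m pendant '[{"ax":0,"ay":0,"az":0,"x":0,"y":0,"z":0.4,"jaw":0.8},{"ax":0,"ay":0,"az":0,"x":0,"y":0,"z":0.4,"jaw":0.8},{"ax":0,"ay":0,"az":0,"x":0,"y":0,"z":0.4,"jaw":0.8},{"ax":0,"ay":0,"az":0,"x":0,"y":0,"z":0.4,"jaw":0.8},{"ax":0,"ay":0,"az":0,"x":0,"y":0,"z":0.4,"jaw":0.8}]'
python3 -m pendant '[{"ax":0,"ay":0,"az":0,"x":0,"y":0,"z":0.4,"jaw":0.8},{"ax":0,"ay":0,"az":0,"x":0,"y":0,"z":0.4,"jaw":0.8},{"ax":0,"ay":0,"az":0,"x":0,"y":0,"z":0.3,"jaw":0.8},{"ax":0,"ay":0,"az":0,"x":0,"y":0,"z":0.2,"jaw":0.8},{"ax":0,"ay":0,"az":0,"x":0,"y":0,"z":0,"jaw":0.8}]'
```

```text
time_s: 17.5
tool_pos: [0.5964, -0.0067, 0.1462]
eef_rot: [-3.141, 0.0, 1.571]
force: [-0.5, -1.0, -0.2]
gripper_width: 0.0133
finger_force: 40.0
time_s: 18.0
tool_pos: [0.5963, -0.0067, 0.1264]
eef_rot: [-3.141, 0.001, 1.571]
force: [-2.1, -1.9, 0.3]
gripper_width: 0.0133
finger_force: 40.0
time_s: 18.5
tool_pos: [0.5962, -0.0067, 0.1131]
eef_rot: [-3.141, 0.0, 1.571]
force: [-1.8, -3.2, -1.0]
gripper_width: 0.0133
finger_force: 40.0
```

```bash
python3 -m pendant '[{"ax":0,"ay":0,"az":0,"x":0,"y":0,"z":0.1,"jaw":0.8},{"ax":0,"ay":0,"az":0,"x":0,"y":0,"z":0.1,"jaw":0.8},{"ax":0,"ay":0,"az":0,"x":0,"y":0,"z":0.1,"jaw":0.8},{"ax":0,"ay":0,"az":0,"x":0,"y":0,"z":0,"jaw":0.8},{"ax":0,"ay":0,"az":0,"x":0,"y":0,"z":0,"jaw":0.8}]'
python3 -m pendant '[{"ax":0,"ay":0,"az":0,"x":0,"y":0,"z":0.1,"jaw":0.8},{"ax":0,"ay":0,"az":0,"x":0,"y":0,"z":0.08,"jaw":0.8},{"ax":0,"ay":0,"az":0,"x":0,"y":0,"z":0,"jaw":0.8},{"ax":0,"ay":0,"az":0,"x":0,"y":0,"z":0,"jaw":0.8},{"ax":0,"ay":0,"az":0,"x":0,"y":0,"z":0,"jaw":0.8}]'
```

```text
time_s: 19.0
tool_pos: [0.5963, -0.0068, 0.1109]
eef_rot: [-3.141, 0.001, 1.571]
force: [-3.2, -3.1, 1.2]
gripper_width: 0.0133
finger_force: 40.0
time_s: 19.5
tool_pos: [0.5963, -0.0068, 0.1091]
eef_rot: [-3.141, 0.001, 1.571]
force: [-3.2, -3.9, 2.1]
gripper_width: 0.0129
finger_force: 40.0
```

```bash
python3 -m pendant '[{"ax":0,"ay":0,"az":0,"x":0,"y":0,"z":0.1,"jaw":0.8},{"ax":0,"ay":0,"az":0,"x":0,"y":0,"z":0.05,"jaw":0.8},{"ax":0,"ay":0,"az":0,"x":0,"y":0,"z":0,"jaw":0.8},{"ax":0,"ay":0,"az":0,"x":0,"y":0,"z":0,"jaw":0.8},{"ax":0,"ay":0,"az":0,"x":0,"y":0,"z":0,"jaw":0.8}]'
```

```text
time_s: 20.0
tool_pos: [0.5963, -0.0068, 0.1087]
eef_rot: [3.141, 0.001, 1.571]
force: [-4.1, -3.2, 5.5]
gripper_width: 0.0133
finger_force: 40.0
```

```bash
python3 -m pendant '[{"ax":0,"ay":0,"az":0,"x":0,"y":0,"z":0.1,"jaw":0.8},{"ax":0,"ay":0,"az":0,"x":0,"y":0,"z":0,"jaw":0.8},{"ax":0,"ay":0,"az":0,"x":0,"y":0,"z":0,"jaw":0.8},{"ax":0,"ay":0,"az":0,"x":0,"y":0,"z":0,"jaw":0.8},{"ax":0,"ay":0,"az":0,"x":0,"y":0,"z":0,"jaw":0.8}]'
python3 -m pendant '[{"ax":0,"ay":0,"az":0,"x":0,"y":0,"z":-0.2,"jaw":0.8},{"ax":0,"ay":0,"az":0,"x":0,"y":0,"z":0,"jaw":1.6},{"ax":0,"ay":0,"az":0,"x":0,"y":0,"z":0,"jaw":2.5},{"ax":0,"ay":0,"az":0,"x":0,"y":0,"z":0,"jaw":3.5},{"ax":0,"ay":0,"az":0,"x":0,"y":0,"z":0,"jaw":4.5}]'
```

```text
time_s: 20.5
tool_pos: [0.5963, -0.0068, 0.1087]
eef_rot: [3.141, 0.001, 1.571]
force: [-5.5, -3.7, 7.8]
gripper_width: 0.0131
finger_force: 40.0
time_s: 21.0
tool_pos: [0.597, -0.0058, 0.1084]
eef_rot: [3.141, -0.001, 1.571]
force: [-0.5, -0.6, -0.3]
gripper_width: 0.0366
finger_force: 0.0
```

Seated and released. I'll retreat straight up and check by image difference.

```bash
python3 -m pendant '[{"ax":0,"ay":0,"az":0,"x":0,"y":0,"z":0,"jaw":5},{"ax":0,"ay":0,"az":0,"x":0,"y":0,"z":-1,"jaw":5},{"ax":0,"ay":0,"az":0,"x":0,"y":0,"z":-3,"jaw":5},{"ax":0,"ay":0,"az":0,"x":0,"y":0,"z":-4,"jaw":5},{"ax":0,"ay":0,"az":0,"x":0,"y":0,"z":-4,"jaw":5}]'
python3 -m pendant '[{"ax":0,"ay":0,"az":0,"x":0,"y":0,"z":-4,"jaw":5},{"ax":0,"ay":0,"az":0,"x":0,"y":0,"z":-2,"jaw":5},{"ax":0,"ay":0,"az":0,"x":0,"y":0,"z":0,"jaw":5},{"ax":0,"ay":0,"az":0,"x":0,"y":0,"z":0,"jaw":5},{"ax":0,"ay":0,"az":0,"x":0,"y":0,"z":0,"jaw":5}]'
python3 - <<'E'
from h import *
a=cv2.imread('pics/side0.png',0).astype(int); b=vision.grab_frame('side'); cv2.imwrite('pics/side1.png',b); b=cv2.cvtColor(b,cv2.COLOR_BGR2GRAY).astype(int)
S=info('side')
for z in (.14,.096,.09): print(z,proj(S,[.5966,-.0088,z]).round(1))
print((b-a)[200:262:2,300:326])
w=info('wrist'); i=vision.grab_frame('wrist'); cv2.imwrite('pics/w6.png',i); g=cv2.cvtColor(i,cv2.COLOR_BGR2GRAY)
print(proj(w,[.5966,-.0088,.14]),proj(w,[.5966,-.0088,.096]))
r=cv2.HoughCircles(cv2.resize(g[150:350,240:400],None,fx=4,fy=4,interpolation=cv2.INTER_CUBIC),cv2.HOUGH_GRADIENT,1.5,40,param1=60,param2=30,minRadius=30,maxRadius=100)
for x,y,q in r[0][:6]: print('circle',240+x/4,150+y/4,q/4)
E
```

```text
time_s: 21.5
tool_pos: [0.5962, -0.0063, 0.23]
eef_rot: [-3.141, -0.0, 1.571]
force: [1.4, 0.1, 1.2]
gripper_width: 0.0504
finger_force: 0.0
time_s: 22.0
tool_pos: [0.5958, -0.0064, 0.286]
eef_rot: [-3.138, -0.0, 1.571]
force: [0.2, 0.6, 0.0]
gripper_width: 0.0502
finger_force: 0.0
0.14 [312.3 215. ]
0.096 [311.7 238.7]
0.09 [311.6 241.8]
[[  7   7   6   7   5   4   6   6   7   5   5   5   6   5   6   5   6   6
    7   6   5   6   6   6   6   5]
 [  6   6   5   5   6   6   4   6   6   7   5   7   5   7   6   5   6   6
    5   6   6   6   7   6   5   8]
 [  6   7   6   8   7   6   7   5   7   7   6   6   6   6   6   6   6   7
    7   6   7   5   8   7   8   5]
 [  6   7   5   7   6   7   6   6   7   7   7   5   7   8   6   6   6   7
    7   6   8   7   7   8   7   7]
 [  5   6   5   6   7   6   7   5   6   5   7   6   7   6   7   6   7   6
    6   6   7   6   5   5   6   6]
 [  5   6   5   7   6   6   7   6   5   7   6   5   6   7   6   6   6   5
    6   5   7   6   6   7   5   4]
 [  6   7   7   6   7   6   6   4   5   5   6   5   6   5   5   7   6   6
    5   7   6   8   6   6   6  
[... 2138 characters left out ...]
 0  -2  -2
   -2  -1  -1  -2  -2  -3  -2  -4]
 [  1   0   0   2   2  -1  -2  -5  -4  -2  -2  -1  -2   1   3   4   4   3
    3   3   5   5   2   0  -1  -1]
 [ -8 -10  -8  -8  -9  -8  -8  -8  -8  -8 -10  -8  -4  -1   0   1   3   0
    1   0   0   0  -4  -6  -8  -9]
 [ -9  -9  -8  -8  -8 -10 -10 -10  -9 -10  -9  -9  -8  -9  -8  -9  -7  -8
  -10  -8  -9  -9  -9  -9  -8  -7]
 [ -9  -8  -8  -9  -8  -8  -8  -9  -7  -7  -6  -6  -8  -8  -8  -8  -7  -8
  -10  -9 -10  -8  -8  -7 -10  -9]]
[321.34139635 233.60137361] [321.41309471 221.42431965]
circle 322.3125 220.6875 15.450001
circle 318.9375 252.5625 7.875
circle 321.1875 234.9375 8.55
circle 322.3125 186.1875 12.1875
circle 337.6875 189.1875 15.7125
```

The dilator stands upright in hole 2: its collar and handle top are within about 1 px of prediction in the wrist view.

```bash
python3 -c "
from bench import close_job
print(close_job())"
```

```text
the job is handed in; nothing more can be done
None
```

The dilator is the 16 mm one: its tip went right through holes 1 and 2, hole 3 refused it under a steady press of about 8 N, and I left it upright in hole 2 with its collar on the plate and handed the job in at about 22 s.

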